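# Pack the sprung foot of a chamber unit until it is snug

### The arm

A 6-joint arm with a two-finger parallel gripper is mounted at the origin on the work surface. World frame = base frame: x ahead of the robot, y to its left, z up, the work surface at z = 0. Lengths are in m, angles in rad, forces in N, time in s.
With the tool pointing down it reaches from about 0.35 to 0.975 m from the base axis. Payload 7.1 kg.
Tool frame: the origin (TCP) lies midway between the tips of the shut fingers; the grasp point (between the pads) lies 19 mm behind it; z points along the fingers, y is the direction in which the jaws open and shut (so a half turn about z gives the same grasp; the last joint's range is limited). The gripper opens to 88 mm and grips with 3 to 60 N. Pads are 20 mm wide; open, the fingers measure 115 mm over their backs; the gripper's body (75 mm by 178 mm) begins 61 mm behind the grasp point.
Start: joints at [1.123, 0.423, 1.63, -0, 1.089, -0.019], TCP at [0.26, 0.568, 0.223] pointing down, gripper open.
Joint ranges: [-3, 3], [-0.9, 2.11], [0.09, 2.58], [-1.31, 4.45], [0.11, 2.69], [-2.54, 2.54]. Speed limits (rad/s): [2.39, 2.39, 3.01, 3.14, 3.14, 3.14].

### API

Orientations are given as a unit quaternion [x, y, z, w].
In Python, from workcell import * gives the robot as it stands.
- The arm moves only by the shell command python3 -m jog 'ROWS' [OPENING] [FORCE]. ROWS is JSON, a list of rows, each a list of 6 numbers: the shift along the tool's x, y, z in mm, then the turn, a rotation vector about the tool's x, y, z in units of 6 degrees (1.0 is 6 degrees). A call has 1 to 12 rows; each row shifts and turns the commanded pose from where the row before left it, along the tool's axes as they then stand; what a row does not reach is not made up. A row lasts 1/10 s, in which the tool goes at most 50 mm and 8.59 degrees, less where a joint would pass 70% of its speed; a pose out of reach is approached as far as the arm can. A call is refused whole if a number of a shift passes 50 or a number of a turn 1, either way. A call with a gripper value outside its range is refused whole. OPENING is the opening, from -1 (shut) to 1 (fully open), so that 0 is half open, set as the call begins (- or left out, the last holds). The fingers move at their own pace and stop on an object; FORCE is the grip in N (left out, the last holds). Time passes only in rows, so rows that do not move let the fingers close. It gives the time, the measured TCP pose, the force and the opening at its end, in the units of the state.
- state(): the state, without advancing time (a new reading comes with each control period).
- capture(name): name is "scene" or "top"; returns the picture (400x640x3 uint8, blue, green, red); there is no depth.
- camera_info(name): a dict with "camera_matrix" (3x3 intrinsics, pixels), "R" (3x3) and "t" (3): a world point X has camera coordinates R X + t. Camera axes: x right, y down, z forward; pixel columns grow to the right and rows downward; lengths in m; the calibration is good to about 2 mm. A picture is of the moment at which its call begins. camera_info takes no time and is no camera call.
- close_job(): hands the job in, once; it reports no verdict.
Trained networks look in the newest picture that a camera, given by its name, has taken for a name from the list of things; names that differ only in an ending like _2 or _b are one class to them, and where a whole thing is asked for, a point or a joint stands for the part that bears it (a point fixed in the world has none). Each returns a list of dicts, best first, with "p" (0 to 1); they miss things now and then, are a little off and sometimes report something else, mostly with a low value. They report only what shows in the picture. A call takes as long as a camera call. They do not tell look-alikes from the thing itself.
- cut_out(query, camera): "mask" (400x640 bool, what is visible of it) and "pixel" ([column, row] in pixels, amid what is visible of it).
- spot_point(query, camera): "pixel" ([column, row] in pixels: a listed point, or the origin of a listed thing).
The state is a dict: "t": time; "joint_pos": joint angles; "dq": joint speeds; "joint_torque": joint torques, N m; "ee_pos": TCP position; "orientation": TCP orientation; "ft_force": force on the tool from outside, world axes, zero at the start; "torque": the same for the moment, N m; "finger_gap": finger opening in m.
Only numpy, scipy, OpenCV 4.12 (cv2) and the standard library are available. Lean on these libraries where they do the work, as an engineer would, in place of code of your own. Each camera call takes 0.05 s, during which the arm holds its last target. There are 200 camera calls.

### The job

The steel foot at the front of the chamber unit hangs on springs above a loose block and gives when pressed. Slide packing plates one at a time onto the block and under the foot, lined up with it and each pushed fully home against the upright bracket behind it, until no further plate would fit; then press down on the foot with the fingers to feel that it is firm, and let go. Leave the plates you do not need well clear of the foot, and do not disturb the other things on the bench.

Things in the scene. Friction and masses are not known exactly. Their poses are not given: they have to be found in the camera images.
- unit: Chamber unit, fixed: dark base, round aluminium chamber (160 mm tall, from x = 125 mm; fittings to 190 mm), upright bracket, foot in front. Origin on the bench straight below the middle of the foot's front edge; x points level from there into the unit, y left, z up. A lug 110 mm wide overhangs the foot's rear from x = 50 mm at heights 116 to 128 mm, its nuts to 134 mm.
- bracket (a point): Middle of the upright bracket's front face (130 mm wide, x = 75 mm from unit), 62 mm above the bench; axes as unit. Plates are home when they lie along x on the middle line with their far end touching this face: centre 55 mm in front of it, near end 110 mm in front of it, which is 35 mm in front of the foot.
- block_end (a point): Point on the bench below the near end of the loose dark steel block under the foot, 90 mm in front of the foot's edge; axes as unit. From here the block runs 160 mm along x, 44 mm wide, about 2 kg. It is 35 or 47 mm high (not told which): the gap to the foot is 27 or 15 mm, so two plates or one are needed, and 3 mm is left. The other block lies spare beside the unit.
- foot (a joint): Foot pressed down, in m: 0 = up (sprung, cannot rise), positive = down. Steel plate, 73 mm long from x = 0 to 73 mm, 100 wide, 12 thick, underside 62 mm above the bench. Gives at 2 N, then 0.15 N per mm; pressed, it stops on block or plates, so the value reached is the gap left. Travel ends at 34 mm. It springs back.
- foot_press (a point): A point on the top face of the foot, in its middle across, 20 mm behind its front edge: a good place to press. It moves with the foot; axes as unit.
- plate0_center (a point): Centre (half-way up) of a loose aluminium packing plate, one of three alike, 110 mm long (x), 50 mm wide (y), 12 mm thick (z), 0.13 to 0.23 kg, lying flat on the bench.
- plate1_center (a point): Centre (half-way up) of a loose aluminium packing plate, one of three alike, 110 mm long (x), 50 mm wide (y), 12 mm thick (z), 0.13 to 0.23 kg, lying flat on the bench.
- plate2_center (a point): Centre (half-way up) of a loose aluminium packing plate, one of three alike, 110 mm long (x), 50 mm wide (y), 12 mm thick (z), 0.13 to 0.23 kg, lying flat on the bench.
- driver: Bystander: a red-handled screwdriver lying on the bench. Origin: under its middle.
- fitting: Bystander: a stepped brass fitting standing on end, 40 mm across, 75 mm tall. Origin: centre of its underside.
- flange: Bystander: a flat steel ring, 100 mm across, 16 mm thick. Origin: centre of its underside.
- oil: Bystander: a white bottle, 52 mm across, 130 mm tall. Origin: centre of its underside.
- spanner: Bystander: a steel spanner lying on the bench. Origin: under its middle.
- cup: Bystander: an open aluminium cup, 80 mm across, 90 mm tall. Origin: centre of its underside.
Mind the look-alikes: they are no part of the job. What is shaped like the part that bears plate0_center but yellow is not meant.

How it is judged:
By the outcome, as a careful person would: the job done as asked, in the order asked, and still so for the second after the job is handed in, with the robot touching nothing.
It also fails if it takes over 72 s, if anything falls off the work surface, if the arm or the gripper's body presses on something with over 40 N, if the wrist force passes 120 N, or if a joint passes its speed limit or range.

## Working session

There is one attempt and no reset: what is moved stays moved. The work goes in short steps, Python scripts to look and compute and a shell command to move; the robot and the scene stay as the last step left them, time stands still between calls to the robot, and variables do not carry over. Pictures are saved under pics/ and viewed, about 8 in all and at most 12, crops included, and the job is handed in when it is done.

```bash
mkdir -p pics; ls; python3 - <<'E'
from workcell import *
import cv2,json
s=state();print(s)
for n in("scene","top"):
    im=capture(n);cv2.imwrite(f"pics/{n}0.png",im)
    c=camera_info(n);print(n,c)
    for q in("unit","bracket","block_end","foot_press","plate0_center","driver","fitting","flange","oil","spanner","cup"):
        print(q,[(round(d["p"],2),[round(float(v)) for v in d["pixel"]]) for d in spot_point(q,n)])
E
```

```text
pics
{'t': 0.0, 'joint_pos': array([ 1.12299759e+00,  4.23807704e-01,  1.63071401e+00,  6.49415999e-06,
        1.08857138e+00, -1.89714027e-02]), 'dq': array([-8.66907083e-04,  5.14030494e-04,  8.72649937e-05, -6.69818469e-04,
        3.10453734e-04, -1.08764056e-03]), 'joint_torque': array([-1.54720165e-04, -5.44606411e+01, -2.73674995e+01,  6.42156531e-02,
        2.27160595e-02, -1.96470569e-04]), 'ee_pos': array([0.25959314, 0.56792073, 0.22191294]), 'orientation': array([ 2.12775973e-01,  9.77100723e-01, -7.29218541e-04, -1.76303346e-04]), 'ft_force': array([-0.14558582, -0.00819452, -0.04488514]), 'torque': array([ 0.00519283, -0.02800193, -0.04040291]), 'finger_gap': 0.08786497032497777}
scene {'camera_matrix': array([[385.41320465,   0.        , 325.66144137],
       [  0.        , 385.41320465, 198.09310374],
       [  0.        ,   0.        ,   1.        ]]), 'R': array([[ 0.79592433,  0.60529386, -0.01112672],
       [ 0.34561397, -0.46939752, -0.81253735],
       [-0.49704672,  0.6428727 , -0.58280292]]), 't': array([-0.40824478, -0.07720563,  1.25076005])}
unit [(0.8, 
[... 361 characters left out ...]
p [(0.66, [171, 273])]
top {'camera_matrix': array([[514.69249512,   0.        , 321.47060784],
       [  0.        , 514.69249512, 198.15897483],
       [  0.        ,   0.        ,   1.        ]]), 'R': array([[-0.01043617, -0.99977782, -0.01831368],
       [-0.98798984,  0.01313332, -0.15395969],
       [ 0.154166  ,  0.01648698, -0.9879074 ]]), 't': array([0.07367116, 0.47316768, 1.55377448])}
unit []
bracket [(0.66, [408, 165])]
block_end []
foot_press [(0.84, [392, 163])]
plate0_center [(0.75, [210, 254]), (0.58, [282, 215])]
driver [(0.61, [274, 260])]
fitting [(0.66, [357, 228])]
flange [(0.55, [324, 118])]
oil [(0.75, [220, 156])]
spanner [(0.81, [259, 120])]
cup [(0.9, [447, 255])]
```

View pics/scene0.png

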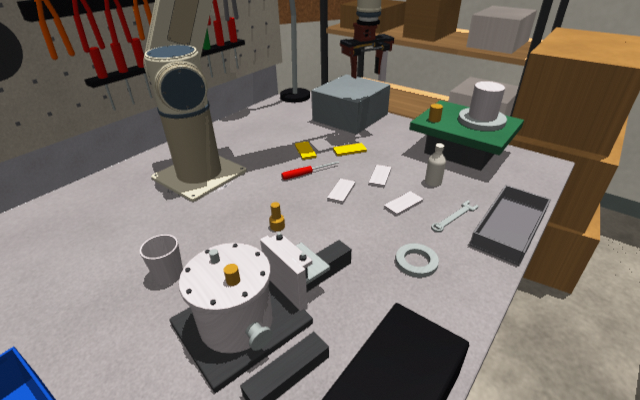

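View pics/top0.png

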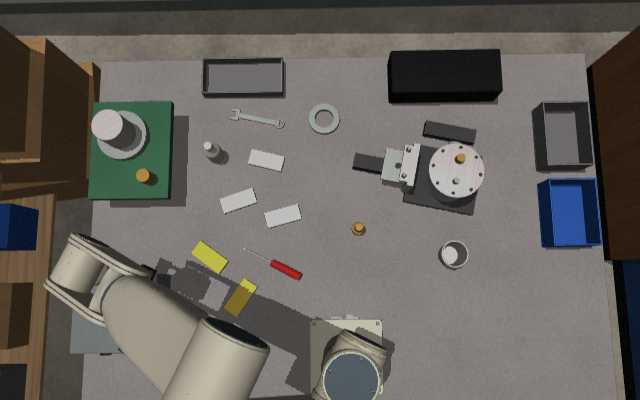

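The aluminium plates are at top-view pixels (266,160), (238,201) and (283,215). The two yellow look-alikes at (210,256) and (240,297) are not meant. Next I measure plates and unit and check an enlarged crop.

```bash
cat > h.py <<'E'
from workcell import *
import cv2,numpy as np
def ray(n,px):
    c=camera_info(n);K,R,t=c["camera_matrix"],c["R"],c["t"]
    d=R.T@np.linalg.inv(K)@np.array([px[0],px[1],1.]);return -R.T@t,d
def onz(n,px,z):
    o,d=ray(n,px);return o+d*(z-o[2])/d[2]
def proj(n,X):
    c=camera_info(n);p=c["camera_matrix"]@(c["R"]@np.asarray(X,float)+c["t"]);return p[:2]/p[2]
def tri(p1,p2):
    (a,u),(b,v)=ray("scene",p1),ray("top",p2)
    s=np.linalg.lstsq(np.c_[u,-v],b-a,rcond=None)[0];P,Q=a+u*s[0],b+v*s[1]
    return (P+Q)/2,np.linalg.norm(P-Q)
E
python3 - <<'E'
from h import *
im=cv2.imread("pics/top0.png")
hsv=cv2.cvtColor(im,cv2.COLOR_BGR2HSV)
for c in((266,160),(238,201),(283,215)):
    x,y=c;g=im.min(2)[y-25:y+25,x-30:x+30];
    m=(g>175).astype(np.uint8)
    n,l,st,_=cv2.connectedComponentsWithStats(m);k=l[25,30]
    pts=np.argwhere(l==k)[:,::-1]+[x-30,y-25]
    W=np.array([onz("top",p,.012)[:2] for p in pts])
    r=cv2.minAreaRect((W*1000).astype(np.float32));print(c,k,len(pts),r,W.mean(0))
a=cv2.resize(im[110:235,190:340],None,fx=4,fy=4,interpolation=2)
b=cv2.resize(im[115:220,340:490],None,fx=5,fy=5,interpolation=2)
sc=cv2.imread("pics/scene0.png")
c=cv2.resize(sc[220:320,230:370],None,fx=5.5,fy=5.5,interpolation=2)
cv2.imwrite("pics/plates.png",a);cv2.imwrite("pics/unit_top.png",b);cv2.imwrite("pics/unit_sc.png",c)
E
```

```text
(266, 160) 1 454 ((605.4335327148438, 244.52658081054688), (106.48954010009766, 44.174808502197266), 75.4026870727539) [0.60537898 0.24453922]
(238, 201) 1 486 ((476.0279846191406, 332.6175537109375), (45.159217834472656, 107.23123931884766), 18.631250381469727) [0.47601657 0.33247737]
(283, 215) 2 496 ((425.5664978027344, 191.82577514648438), (45.2136116027832, 107.5214614868164), 14.915019035339355) [0.42552822 0.19176165]
```

View pics/unit_top.png

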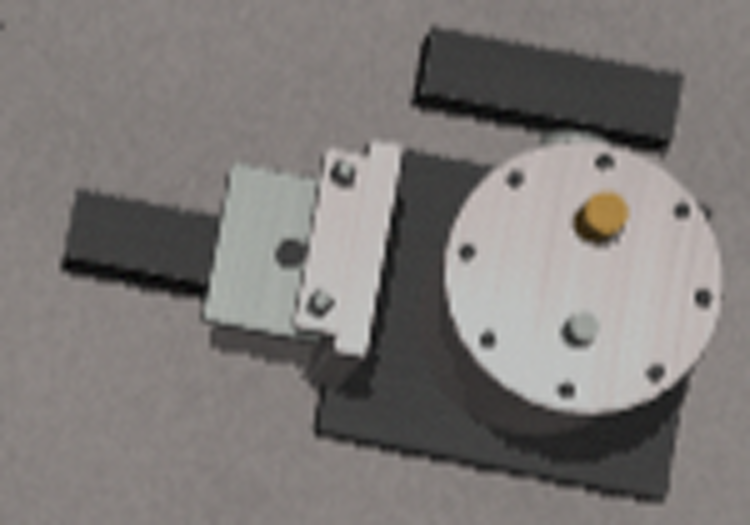

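View pics/unit_sc.png

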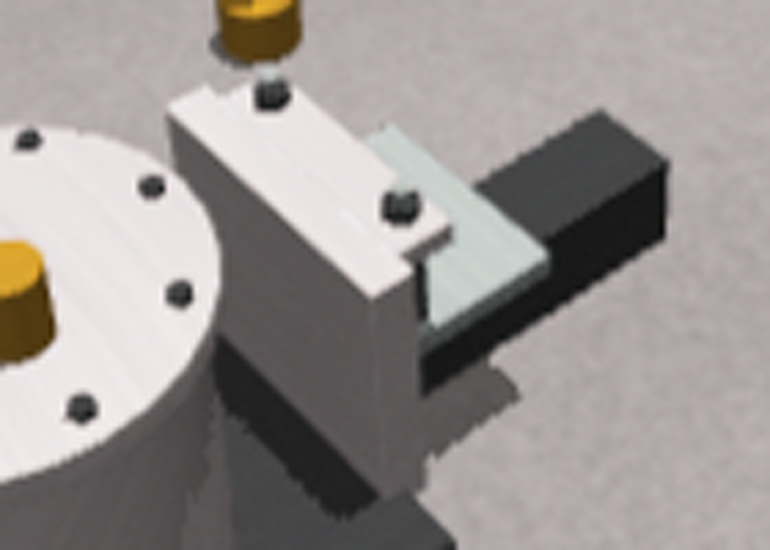

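View pics/plates.png

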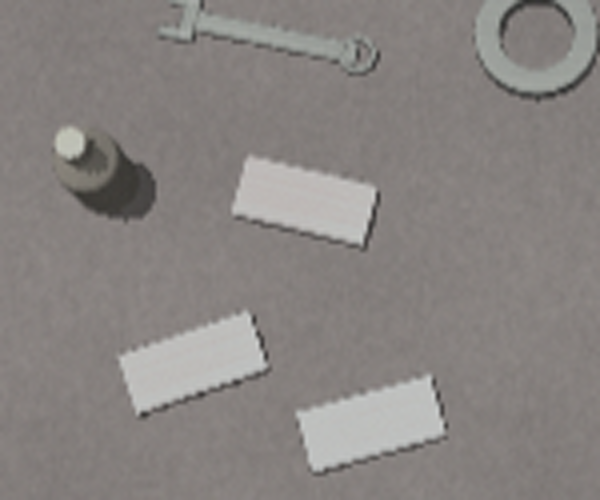

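Crops show: three aluminium plates (none yellow), and the block sticking out under the foot toward the left. I'll fit the unit pose and both block heights to the corners I read.

```bash
python3 - <<'E'
from h import *
from scipy.optimize import least_squares
T=lambda a,b:(340+a/5-.4,115+b/5-.4)
S=lambda a,b:(230+a/5.5-.4,220+b/5.5-.4)
obs=[("top",(0,50,74),T(232,163)),("top",(0,-50,74),T(203,318)),("scene",(0,50,74),S(548,255)),("scene",(0,-50,74),S(390,123)),
("top",(50,55,128),T(328,150)),("top",(50,-55,128),T(297,325)),("scene",(50,55,128),S(450,232))]
blk=[("top",22,1,T(80,188)),("top",-22,1,T(62,262)),("scene",22,1,S(668,163)),("scene",-22,1,S(600,110)),("scene",22,0,S(665,240))]
def world(q,p):
    c,s=np.cos(q[2]),np.sin(q[2]);x,y,z=np.array(p)/1000
    return [q[0]+c*x-s*y,q[1]+s*x+c*y,z]
def f(q,h):
    r=[proj(n,world(q,p))-np.array(o) for n,p,o in obs]
    r+=[proj(n,world(q,(-90,y,h*k)))-np.array(o) for n,y,k,o in blk]
    return np.concatenate(r)
for h in(35,47):
    r=least_squares(lambda q:f(q,h),[.57,-.03,-1.6]);print(h,r.cost,r.x,np.degrees(r.x[2]));print(r.fun.reshape(-1,2).round(1).tolist())
    if h==35: pass
    q=r.x
    print([np.round(world(q,p),4).tolist() for p in((-90,0,0),(20,0,74))])
r=least_squares(lambda q:f(q[:3],q[3]),[.57,-.03,-1.6,40],x_scale=[.01,.01,.01,1]);print(r.cost,r.x)
E
```

```text
35 14.172341459069814 [ 0.5760644  -0.12224034 -1.77838377] -101.89388453682916
[[0.3, -0.5], [0.2, -0.0], [0.3, -1.0], [-0.1, -0.9], [0.0, -1.0], [-0.2, -0.1], [0.4, -2.8], [-0.5, 0.8], [0.4, -0.5], [-0.4, 2.6], [-0.7, 2.7], [-0.2, -0.6]]
[[0.5946, -0.0342, 0.0], [0.5719, -0.1418, 0.074]]
47 6.992630646786866 [ 0.57660005 -0.12342538 -1.78551813] -102.3026533124349
[[0.8, -0.7], [0.5, -0.2], [0.0, -0.5], [-0.1, -0.6], [0.5, -1.0], [0.0, -0.2], [-0.1, -2.4], [0.1, -0.5], [1.0, -1.7], [-0.2, -0.6], [-0.6, -0.6], [-0.2, -0.1]]
[[0.5958, -0.0355, 0.0], [0.5723, -0.143, 0.074]]
6.247840436788961 [ 0.57647574 -0.12314867 -1.78384227 44.20218052]
```

The fit favours the 47 mm block, so one plate is likely needed; touch will confirm it. I'll use plate C (283,215), near (0.425, 0.192), because it has the most free space. I'll grip it close to its near end.

```bash
cat >> h.py <<'E'
from scipy.spatial.transform import Rotation as Ro
def to(x,y,z,jaw):
    s=state();R=Ro.from_quat(s["orientation"]);p=s["ee_pos"]
    d=R.inv().apply(np.array([x,y,z])-p)*1000
    J=R.as_matrix()[:,1];a=np.degrees(np.arctan2(J[1],J[0]))
    t=-((jaw-a+90)%180-90)
    zt=R.as_matrix()[:,2]
    print("t",round(s["t"],2),"pos",(p*1000).round(1),"shift tool mm",d.round(1),"jaw",round(a,2),"turn z /6deg",round(t/6,2),"ztool",zt.round(4),"F",s["ft_force"].round(1),"gap",round(s["finger_gap"]*1000,1))
Q=(.5766,-.1234,np.radians(-102.2))
def unit(x,y=0):
    c,s=np.cos(Q[2]),np.sin(Q[2]);return Q[0]+(c*x-s*y)/1000,Q[1]+(s*x+c*y)/1000
def inunit():
    p=state()["ee_pos"];c,s=np.cos(Q[2]),np.sin(Q[2]);dx,dy=p[0]-Q[0],p[1]-Q[1]
    return np.round([(c*dx+s*dy)*1000,(-s*dx+c*dy)*1000,p[2]*1000],1)
E
python3 -c "
from h import *
to(.4145,.2334,.222,14.9)
print(onz('top',(220,156),0),onz('top',(357,228),0))"
```

```text
t 1.2 pos [259.8 568.4 222.7] shift tool mm [-280.  -240.4    0.7] jaw 65.43 turn z /6deg 8.42 ztool [-0. -0. -1.] F [-0.1 -0.8 -0.6] gap 87.6
[0.6214535  0.39376466 0.        ] [ 0.3837542  -0.04163715  0.        ]
```

```bash
python3 -m jog '[[-28,-24,0,0,0,0],[-28,-24,0,0,0,0],[-28,-24,0,0,0,0],[-28,-24,0,0,0,0],[-28,-24,0,0,0,0],[-28,-24,0,0,0,0],[-28,-24,0,0,0,0],[-28,-24,0,0,0,0],[-28,-24,0,0,0,0],[-28,-24,0,0,0,0]]' 1 60; python3 -m jog '[[0,0,0,0,0,1],[0,0,0,0,0,1],[0,0,0,0,0,1],[0,0,0,0,0,1],[0,0,0,0,0,1],[0,0,0,0,0,1],[0,0,0,0,0,1],[0,0,0,0,0,1],[0,0,0,0,0,0.4],[0,0,0,0,0,0]]'; python3 - <<'E'
from h import *
to(.4145,.2334,.05,14.9)
im=capture("top");cv2.imwrite("pics/above.png",cv2.resize(im[130:260,190:360],None,fx=4,fy=4,interpolation=2))
im=capture("scene");cv2.imwrite("pics/above_s.png",cv2.resize(im[90:260,260:460],None,fx=3.5,fy=3.5,interpolation=2))
E
```

```text
t: 2.2
ee_pos: [0.4152, 0.2324, 0.2229]
orientation: [0.213, 0.977, 0.0, 0.0]
ft_force: [1.0, 0.5, -0.0]
finger_gap: 0.088
t: 3.2
ee_pos: [0.4148, 0.2338, 0.2228]
orientation: [0.609, 0.793, 0.0, 0.0]
ft_force: [-0.1, 0.4, 0.6]
finger_gap: 0.0881
t 3.2 pos [414.8 233.8 222.8] shift tool mm [ -0.3  -0.4 172.8] jaw 15.02 turn z /6deg 0.02 ztool [ 3.e-04  1.e-04 -1.e+00] F [-0.1  0.4  0.6] gap 88.1
```

```bash
python3 -m jog '[[0,0,25,0,0,0],[0,0,25,0,0,0],[0,0,25,0,0,0],[0,0,25,0,0,0],[0,0,25,0,0,0],[0,0,25,0,0,0],[0,0,25,0,0,0],[0,0,10,0,0,0],[0,0,0,0,0,0]]'; python3 - <<'E'
from h import *
to(.4145,.2334,.003,14.9)
im=capture("scene");cv2.imwrite("pics/above_s.png",cv2.resize(im[110:260,280:450],None,fx=4,fy=4,interpolation=2))
E
```

```text
t: 4.2
ee_pos: [0.4139, 0.2333, 0.0367]
orientation: [0.608, 0.794, -0.001, -0.001]
ft_force: [0.0, 0.4, 0.2]
finger_gap: 0.0876
t 4.2 pos [413.9 233.3  36.7] shift tool mm [-0.1  0.7 33.7] jaw 15.07 turn z /6deg 0.03 ztool [-0.0024 -0.0013 -1.    ] F [0.  0.4 0.2] gap 87.6
```

View pics/above_s.png

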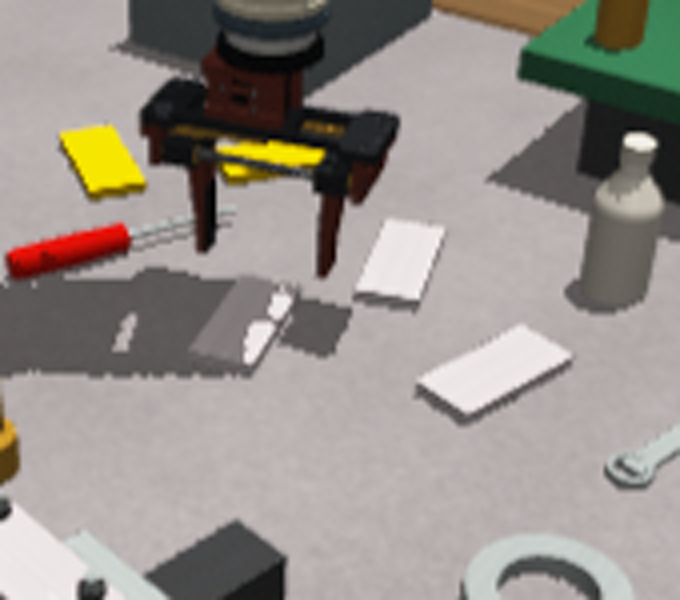

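The fingers straddle the near end of plate C, around crop (240,300), with the driver and the other plates clear. I descend and grip.

```bash
python3 -m jog '[[0,0,11,0,0,0],[0,0,11,0,0,0],[0,0,11,0,0,0],[0,0,0,0,0,0]]'; python3 -m jog '[[0,0,0,0,0,0],[0,0,0,0,0,0],[0,0,0,0,0,0],[0,0,0,0,0,0],[0,0,0,0,0,0],[0,0,0,0,0,0],[0,0,0,0,0,0],[0,0,0,0,0,0]]' -1 60; python3 -c "
from h import *
to(*unit(-93),.1,-12.2)"
```

```text
t: 4.65
ee_pos: [0.4139, 0.2333, 0.0034]
orientation: [0.609, 0.794, -0.001, -0.0]
ft_force: [0.7, 0.4, 0.1]
finger_gap: 0.0879
t: 5.45
ee_pos: [0.4149, 0.2338, 0.0049]
orientation: [0.609, 0.793, 0.0, 0.0]
ft_force: [0.6, 0.6, 4.4]
finger_gap: 0.0493
t 5.45 pos [414.9 233.8   4.9] shift tool mm [-304.2  106.1  -95.1] jaw 15.03 turn z /6deg 4.54 ztool [ 4.e-04  2.e-04 -1.e+00] F [0.6 0.6 4.4] gap 49.3
```

```bash
python3 -m jog '[[0,0,-10,0,0,0],[0,0,-25,0,0,0],[0,0,-30,0,0,0],[0,0,-30,0,0,0],[0,0,-30,0,0,0],[0,0,-25,0,0,0],[0,0,0,0,0,1],[0,0,0,0,0,1],[0,0,0,0,0,1],[0,0,0,0,0,1],[0,0,0,0,0,0.54],[0,0,0,0,0,0]]' ; python3 -c "
from h import *
to(*unit(-110),.1,-12.2)"
```

```text
t: 6.65
ee_pos: [0.4143, 0.2335, 0.1549]
orientation: [0.778, 0.628, -0.0, -0.0]
ft_force: [0.2, 0.7, -2.1]
finger_gap: 0.0491
t 6.65 pos [414.3 233.5 154.9] shift tool mm [-204.4  234.2   54.9] jaw -12.23 turn z /6deg -0.01 ztool [-4.e-04 -2.e-04 -1.e+00] F [ 0.2  0.7 -2.1] gap 49.1
```

```bash
python3 -m jog '[[-15,18,0,0,0,0],[-25,28,0,0,0,0],[-27,31,0,0,0,0],[-27,31,0,0,0,0],[-27,31,0,0,0,0],[-27,31,0,0,0,0],[-25,28,0,0,0,0],[-20,23,0,0,0,0],[-11,13,0,0,0,0],[0,0,25,0,0,0],[0,0,20,0,0,0],[0,0,0,0,0,0]]' ; python3 - <<'E'
from h import *
to(*unit(-110),.065,-12.2);print(inunit())
im=capture("scene");a=cv2.resize(im[150:310,230:430],None,fx=4,fy=3.7,interpolation=2)
cv2.imwrite("pics/carry_s.png",a)
im=capture("top");cv2.imwrite("pics/carry_t.png",cv2.resize(im[115:220,310:460],None,fx=5,fy=5,interpolation=2))
E
```

```text
t: 7.85
ee_pos: [0.5976, -0.0147, 0.1071]
orientation: [0.778, 0.628, -0.002, -0.002]
ft_force: [-0.7, 0.9, -1.6]
finger_gap: 0.049
t 7.85 pos [597.6 -14.7 107.1] shift tool mm [-0.6  2.7 42.1] jaw -12.15 turn z /6deg 0.01 ztool [-6.1e-03  5.0e-04 -1.0e+00] F [-0.7  0.9 -1.6] gap 49.0
[-110.7   -2.4  107.1]
```

View pics/carry_s.png

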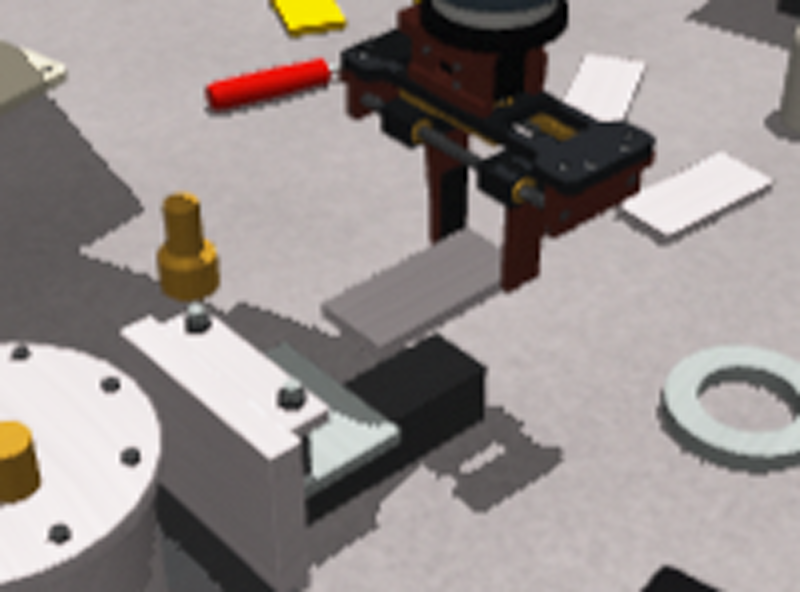

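```bash
python3 -m jog '[[-0.5,2.5,10,0,0,0],[0,0,15,0,0,0],[0,0,12,0,0,0],[0,0,8,0,0,0],[0,0,0,0,0,0],[0,0,0,0,0,0]]'; python3 -c "
from h import *
print(inunit())"; python3 -m jog '[[0,0,2,0,0,0],[0,0,2,0,0,0],[0,0,0,0,0,0]]'; python3 -m jog '[[0,0,2,0,0,0],[0,0,0,0,0,0],[0,0,0,0,0,0]]';python3 -m jog '[[0,0,2,0,0,0],[0,0,0,0,0,0],[0,0,0,0,0,0]]';python3 -c "
from h import *
to(*unit(-110),.052,-12.2);print(inunit())"
```

```text
t: 8.55
ee_pos: [0.6025, -0.0161, 0.0644]
orientation: [0.778, 0.628, -0.0, -0.0]
ft_force: [-0.1, -0.2, -2.1]
finger_gap: 0.0494
[-110.3    2.6   64.4]
t: 8.85
ee_pos: [0.6026, -0.0162, 0.0607]
orientation: [0.778, 0.628, 0.0, 0.0]
ft_force: [0.1, 0.5, -0.9]
finger_gap: 0.0492
t: 9.15
ee_pos: [0.6026, -0.0161, 0.0587]
orientation: [0.778, 0.628, 0.0, -0.0]
ft_force: [0.4, 1.2, -0.9]
finger_gap: 0.0492
t: 9.45
ee_pos: [0.6025, -0.0161, 0.0566]
orientation: [0.778, 0.628, -0.0, -0.0]
ft_force: [-0.8, -0.3, -2.4]
finger_gap: 0.0493
t 9.45 pos [602.5 -16.1  56.6] shift tool mm [-0.3 -2.7  4.6] jaw -12.2 turn z /6deg -0.0 ztool [-2.e-04 -0.e+00 -1.e+00] F [-0.8 -0.3 -2.4] gap 49.3
[-110.3    2.7   56.6]
```

```bash
python3 -m jog '[[0,-2.7,1,0,0,0],[0,0,0,0,0,0],[0,0,0,0,0,0]]'; python3 -m jog '[[0,0,1.5,0,0,0],[0,0,0,0,0,0],[0,0,0,0,0,0]]';python3 -m jog '[[0,0,1.5,0,0,0],[0,0,0,0,0,0],[0,0,0,0,0,0]]';python3 -c "
from h import *
to(*unit(-110),.052,-12.2);print(inunit())
im=capture('scene');cv2.imwrite('pics/c2.png',im);im=capture('top');cv2.imwrite('pics/c2t.png',im)"
```

```text
t: 9.75
ee_pos: [0.5998, -0.0156, 0.0557]
orientation: [0.778, 0.628, -0.0, -0.0]
ft_force: [-0.0, -0.6, -1.4]
finger_gap: 0.0494
t: 10.05
ee_pos: [0.6, -0.0156, 0.0541]
orientation: [0.778, 0.628, -0.0, -0.0]
ft_force: [-0.0, -0.9, -1.5]
finger_gap: 0.0493
t: 10.35
ee_pos: [0.6, -0.0156, 0.0526]
orientation: [0.778, 0.628, -0.0, -0.0]
ft_force: [0.2, 0.1, -2.1]
finger_gap: 0.0494
t 10.35 pos [600.  -15.6  52.6] shift tool mm [-0.3 -0.1  0.6] jaw -12.21 turn z /6deg -0.0 ztool [-0. -0. -1.] F [ 0.2  0.1 -2.1] gap 49.4
[-1.103e+02  1.000e-01  5.260e+01]
```

```bash
python3 -m jog '[[0,0,1,0,0,0],[0,0,0,0,0,0],[0,0,0,0,0,0]]';python3 -m jog '[[0,0,1,0,0,0],[0,0,0,0,0,0],[0,0,0,0,0,0]]';python3 -m jog '[[0,0,1,0,0,0],[0,0,0,0,0,0],[0,0,0,0,0,0]]'
```

```text
t: 10.75
ee_pos: [0.6001, -0.0156, 0.0519]
orientation: [0.778, 0.628, 0.0, 0.0]
ft_force: [-0.8, 0.1, 1.9]
finger_gap: 0.0492
t: 11.05
ee_pos: [0.6001, -0.0155, 0.0516]
orientation: [0.778, 0.628, 0.0, 0.0]
ft_force: [-2.8, 2.0, 9.3]
finger_gap: 0.0494
t: 11.35
ee_pos: [0.6002, -0.0154, 0.0514]
orientation: [0.778, 0.628, 0.0, 0.0]
ft_force: [-5.3, 2.1, 17.1]
finger_gap: 0.0495
```

Contact at TCP 52 mm confirms the 47 mm block, so one plate is needed. I ease off and slide in.

```bash
python3 -m jog '[[0,0,-2.8,0,0,0],[0,0,0,0,0,0],[-5,0,0,0,0,0],[-5,0,0,0,0,0],[-5,0,0,0,0,0],[-5,0,0,0,0,0],[0,0,0,0,0,0]]';python3 -m jog '[[-5,0,0,0,0,0],[-5,0,0,0,0,0],[0,0,0,0,0,0],[0,0,0,0,0,0]]'; python3 - <<'E'
from h import *
to(*unit(-23.3),.0524,-12.2);print(inunit())
a=cv2.resize(capture("scene")[200:310,260:400],None,fx=3,fy=3,interpolation=2)
b=cv2.resize(capture("top")[115:215,330:460],None,fx=3,fy=3,interpolation=2)
a=cv2.resize(a,(390,300));cv2.imwrite("pics/ins.png",np.hstack([a,b]))
E
```

```text
t: 12.05
ee_pos: [0.5954, -0.036, 0.0523]
orientation: [0.779, 0.628, -0.0, -0.0]
ft_force: [0.3, 0.1, -1.3]
finger_gap: 0.0494
t: 12.45
ee_pos: [0.5936, -0.0451, 0.0525]
orientation: [0.778, 0.628, 0.0, -0.0]
ft_force: [0.4, 0.9, -1.4]
finger_gap: 0.0491
t 12.45 pos [593.6 -45.1  52.5] shift tool mm [-56.9  -0.    0.1] jaw -12.23 turn z /6deg -0.0 ztool [ 0.  0. -1.] F [ 0.4  0.9 -1.4] gap 49.1
[-80.2   0.1  52.5]
```

View pics/ins.png

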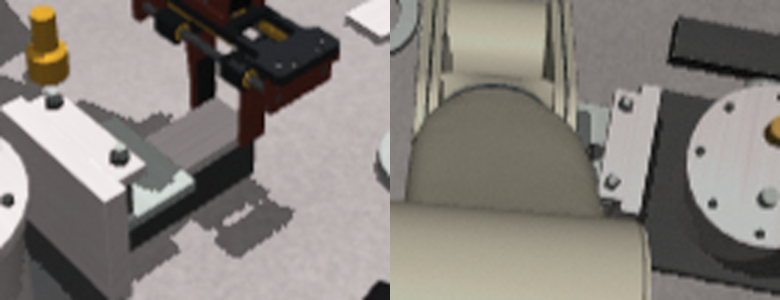

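The plate runs cleanly under the foot and lines up with the block. I push on to the bracket.

```bash
python3 -m jog '[[-7,0,0,0,0,0],[-8,0,0,0,0,0],[-8,0,0,0,0,0],[-8,0,0,0,0,0],[-8,0,0,0,0,0],[-7,0,0,0,0,0],[-4,0,0,0,0,0],[0,0,0,0,0,0],[0,0,0,0,0,0]]';python3 -m jog '[[-2,0,0,0,0,0],[-2,0,0,0,0,0],[0,0,0,0,0,0]]';python3 -m jog '[[-2,0,0,0,0,0],[0,0,0,0,0,0],[0,0,0,0,0,0]]'; python3 -c "
from h import *
to(*unit(-23.3),.0524,-12.2);print(inunit())"
```

```text
t: 13.45
ee_pos: [0.5831, -0.0938, 0.0525]
orientation: [0.778, 0.628, 0.0, -0.0]
ft_force: [0.7, 0.4, -2.2]
finger_gap: 0.0489
t: 13.75
ee_pos: [0.5824, -0.0973, 0.0525]
orientation: [0.778, 0.628, 0.0, -0.0]
ft_force: [1.8, 2.9, -0.7]
finger_gap: 0.049
t: 14.05
ee_pos: [0.5825, -0.0974, 0.0526]
orientation: [0.779, 0.628, 0.001, -0.001]
ft_force: [3.2, 11.9, -1.7]
finger_gap: 0.0486
t 14.05 pos [582.5 -97.4  52.6] shift tool mm [-3.3 -0.3  0.2] jaw -12.25 turn z /6deg -0.01 ztool [ 0.0012  0.0027 -1.    ] F [ 3.2 11.9 -1.7] gap 48.6
[-26.6   0.3  52.6]
```

```bash
python3 -m jog '[[-2,0,0,0,0,0],[0,0,0,0,0,0],[0,0,0,0,0,0]]'; python3 -c "
from h import *
print(inunit())"; python3 -m jog '[[0,0,0.8,0,0,0],[0,0,0,0,0,0]]'; python3 -m jog '[[0,0,0,0,0,0],[0,0,0,0,0,0],[0,0,0,0,0,0],[0,0,0,0,0,0],[0,0,0,0,0,0]]' 0.6;  python3 -c "
from h import *
to(*unit(-90),.12,-12.2);print(inunit())"
```

```text
t: 14.35
ee_pos: [0.5825, -0.0976, 0.0527]
orientation: [0.779, 0.627, 0.002, -0.001]
ft_force: [6.2, 22.7, -1.1]
finger_gap: 0.049
[-26.5   0.3  52.7]
t: 14.55
ee_pos: [0.5826, -0.0976, 0.052]
orientation: [0.779, 0.627, 0.002, -0.001]
ft_force: [4.7, 22.7, -0.1]
finger_gap: 0.0491
t: 15.05
ee_pos: [0.5813, -0.102, 0.0517]
orientation: [0.778, 0.628, -0.0, 0.0]
ft_force: [0.3, 0.2, 0.4]
finger_gap: 0.0705
t 15.05 pos [ 581.3 -102.    51.7] shift tool mm [ 68.1  -0.1 -68.3] jaw -12.23 turn z /6deg -0.01 ztool [ 0.e+00 -1.e-04 -1.e+00] F [0.3 0.2 0.4] gap 70.5
[-21.9   0.1  51.7]
```

```bash
python3 -m jog '[[0,0,-20,0,0,0],[0,0,-30,0,0,0],[0,0,-30,0,0,0],[0,0,-20,0,0,0],[30,0,0,0,0,0],[40,0,0,0,0,0],[40,0,0,0,0,0],[40,0,0,0,0,0],[40,0,0,0,0,0],[30,0,0,0,0,0],[0,0,0,0,0,0]]' -1; python3 - <<'E'
from h import *
a=cv2.resize(capture("scene")[220:310,250:380],None,fx=4.5,fy=3.3,interpolation=2)
t=capture("top");cv2.imwrite("pics/fin_t_raw.png",t)
b=cv2.resize(t[135:195,335:435],None,fx=5.85,fy=5,interpolation=2)
cv2.imwrite("pics/fin.png",np.vstack([a,b]))
to(*unit(20),.15,-12.2)
# expected pixels (crop coords in b) of home plate near-end corners top z=59, and foot front
for p,z in(((-35,25),.059),((-35,-25),.059),((0,50),.074),((0,-50),.074),((-90,22),.047),((-90,-22),.047)):
    q=proj("top",[*unit(*p),z]);r=proj("scene",[*unit(*p),z]);print(p,((q-[335,135]+.4)*[5.85,5]).round(),((r-[250,220]+.4)*[4.5,3.3]).round())
E
```

```text
t: 16.15
ee_pos: [0.6285, 0.1166, 0.1517]
orientation: [0.777, 0.629, 0.001, 0.0]
ft_force: [-0.1, -0.8, 0.2]
finger_gap: 0.0004
t 16.25 pos [627.6 113.6 151.4] shift tool mm [-2.624e+02 -1.000e-01  1.600e+00] jaw -12.13 turn z /6deg 0.01 ztool [-5.e-04 -4.e-04 -1.e+00] F [-0.   0.3 -0.9] gap 0.2
(-35, 25) [228.  94.] [379. 122.]
(-35, -25) [210. 171.] [314.  84.]
(0, 50) [305.  60.] [359. 151.]
(0, -50) [270. 217.] [228.  72.]
(-90, 22) [123.  86.] [455.  96.]
(-90, -22) [107. 154.] [398.  64.]
```

View pics/fin.png

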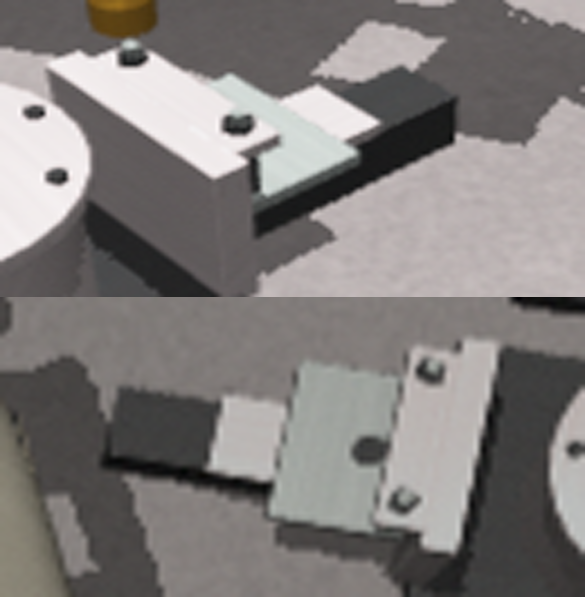

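The plate's near end sits 35 mm in front of the foot, as predicted within about 1 mm, square and centred; the block has not moved. Now the firmness press.

```bash
python3 -m jog '[[-20,0,0,0,0,0],[-40,0,0,0,0,0],[-40,0,0,0,0,0],[-40,0,0,0,0,0],[-40,0,0,0,0,0],[-40,0,0,0,0,0],[-30,0,0,0,0,0],[-12,0,0,0,0,0],[0,0,15,0,0,0],[0,0,25,0,0,0],[0,0,25,0,0,0],[0,0,0,0,0,0]]' -1; python3 -m jog '[[0,0,3,0,0,0],[0,0,0,0,0,0],[0,0,0,0,0,0],[0,0,0,0,0,0]]'; python3 -c "
from h import *
print(inunit())"
```

```text
t: 17.45
ee_pos: [0.5695, -0.1412, 0.0828]
orientation: [0.778, 0.628, -0.002, -0.003]
ft_force: [0.4, -0.2, -0.3]
finger_gap: 0.0004
t: 17.85
ee_pos: [0.5731, -0.1427, 0.0846]
orientation: [0.778, 0.628, 0.0, 0.001]
ft_force: [0.6, 0.6, -0.2]
finger_gap: 0.0003
[19.6  0.7 84.6]
```

```bash
python3 -m jog '[[0,0,4,0,0,0],[0,0,4,0,0,0],[0,0,0,0,0,0],[0,0,0,0,0,0]]'; for i in 1; do python3 -m jog '[[0,0,1,0,0,0],[0,0,1,0,0,0],[0,0,0,0,0,0],[0,0,0,0,0,0]]'; python3 -m jog '[[0,0,1,0,0,0],[0,0,1,0,0,0],[0,0,0,0,0,0],[0,0,0,0,0,0]]'; python3 -m jog '[[0,0,1,0,0,0],[0,0,1,0,0,0],[0,0,0,0,0,0],[0,0,0,0,0,0]]'; done
```

```text
t: 18.25
ee_pos: [0.5723, -0.1426, 0.0754]
orientation: [0.778, 0.628, -0.0, -0.0]
ft_force: [-0.2, 0.8, 0.8]
finger_gap: 0.0007
t: 18.65
ee_pos: [0.5726, -0.1427, 0.0739]
orientation: [0.778, 0.628, 0.0, 0.0]
ft_force: [-0.4, 0.4, 2.0]
finger_gap: 0.0005
t: 19.05
ee_pos: [0.5726, -0.1427, 0.0717]
orientation: [0.778, 0.628, 0.0, 0.0]
ft_force: [-0.7, -0.7, 2.5]
finger_gap: 0.0005
t: 19.45
ee_pos: [0.5726, -0.1427, 0.0713]
orientation: [0.778, 0.628, 0.0, 0.0]
ft_force: [-5.4, 0.6, 16.7]
finger_gap: 0.0003
```

Firm at about 3 mm down, as it should be with one plate. I press slightly harder, hold, let go and retreat.

```bash
python3 -m jog '[[0,0,1,0,0,0],[0,0,0,0,0,0],[0,0,0,0,0,0],[0,0,0,0,0,0],[0,0,0,0,0,0]]'; python3 -m jog '[[0,0,-3,0,0,0],[0,0,-5,0,0,0],[0,0,-10,0,0,0],[0,0,-30,0,0,0],[0,0,-30,0,0,0],[20,0,0,0,0,0],[40,0,0,0,0,0],[40,0,0,0,0,0],[40,0,0,0,0,0],[40,0,0,0,0,0],[30,0,0,0,0,0],[0,0,0,0,0,0]]'; python3 -m jog '[[30,0,0,0,0,0],[0,0,0,0,0,0],[0,0,0,0,0,0]]'; python3 - <<'E'
from h import *
a=cv2.resize(capture("scene")[130:330,150:470],None,fx=2.4,fy=1.6,interpolation=2)[:,:585]
t=capture("top")
b=cv2.resize(t[135:195,335:435],None,fx=5.85,fy=4.6,interpolation=2)
cv2.imwrite("pics/fin2.png",np.vstack([a,b]))
to(*unit(20),.15,-12.2)
E
```

```text
t: 19.95
ee_pos: [0.5727, -0.1427, 0.0712]
orientation: [0.778, 0.628, 0.0, 0.0]
ft_force: [-8.9, 0.4, 25.8]
finger_gap: 0.0003
t: 21.15
ee_pos: [0.6174, 0.066, 0.1469]
orientation: [0.777, 0.629, 0.0, -0.0]
ft_force: [0.1, -0.5, 0.6]
finger_gap: 0.0005
t: 21.45
ee_pos: [0.6229, 0.0914, 0.1466]
orientation: [0.778, 0.628, -0.0, -0.0]
ft_force: [0.5, -0.8, 0.4]
finger_gap: 0.0006
t 21.55 pos [622.9  90.7 146.6] shift tool mm [-239.     0.3   -3.3] jaw -12.25 turn z /6deg -0.01 ztool [-6.e-04 -4.e-04 -1.e+00] F [ 0.   0.1 -0.5] gap 0.3
```

View pics/fin2.png

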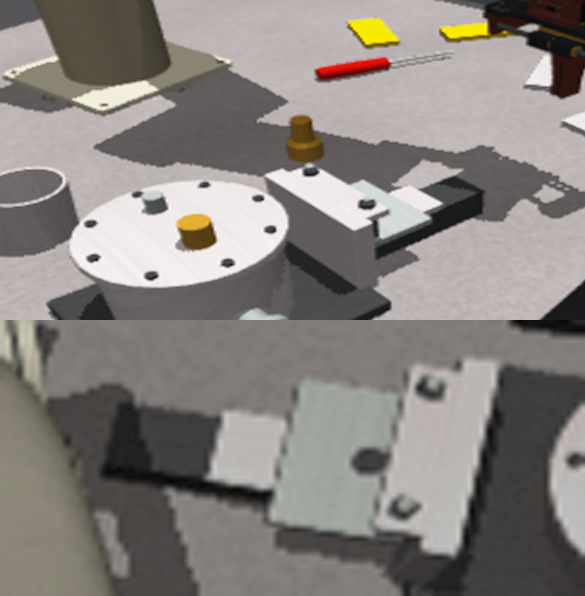

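The plate is unchanged (near edge at crop x 208–224), the foot is back up, the bystanders in view (driver, fitting, cup) are undisturbed and the robot touches nothing. I hand in.

```bash
python3 -c "
from workcell import *
print(close_job())"
```

```text
the job is handed in; nothing more can be done
None
```

I slid one packing plate (the one at top-view pixel (283,215)) onto the block and under the foot, pushed home against the bracket. I then pressed the foot, let go and handed the job in at about 21.6 s. The two spare plates were not touched and lie well clear.

- **Number of plates:** when the plate touched down on the block, the tool height gave a block height of 47 mm, matching the camera fit, so one plate was needed.
- **Pushed home:** the push ended on a hard stop at about 23 N. This came about 3 mm earlier than I had worked out from the grasp position. The picture afterwards shows the near end 35 mm in front of the foot within about 1 mm, square and centred. I put the difference down to error in the grasp estimate.
- **Firmness press:** the foot gave about 3 mm at 2 to 2.5 N, then held firm at 26 N, so no further plate would fit. It sprang back when released.
- **Last pictures:** the plate and block had not shifted, and the driver, fitting and cup stood as before. The flange, spanner and oil bottle were not in that last crop, but the arm never went near them.

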